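# Lift a round biscuit off the baking sheet and tip it onto the plate

## Robot

A 6-joint arm with a two-finger parallel gripper is mounted at the origin on the work surface. World frame = base frame: x ahead of the robot, y to its left, z up, the work surface at z = 0. Lengths are in m, angles in rad, forces in N, time in s.
With the tool pointing down it reaches from about 0.35 to 0.875 m from the base axis. Payload 15.5 kg.
Tool frame: the origin (TCP) lies at the very end of the fingers, on their centre line; the grasp point (between the pads) lies 19 mm behind it; z points along the fingers, y is the line along which they close (so a half turn about z gives the same grasp; the last joint's range is limited). The gripper opens to 85 mm and grips with 20 to 120 N. Pads are 22 mm wide; open, the fingers measure 114 mm over their backs; the gripper's body (76 mm by 85 mm) begins 54 mm behind the grasp point. The pads swing forward as they close: fully open they stand 13 mm farther back than shut.
Start: joints at [1.248, 0.494, 1.345, -0, 1.302, -0.096], TCP at [0.141, 0.609, 0.231] pointing down, gripper open.
Joint ranges: [-2.91, 2.91], [-0.82, 2.16], [0.22, 2.67], [-1.22, 4.37], [0.12, 2.79], [-3.08, 3.08]. Speed limits (rad/s): [1.89, 1.89, 2.57, 3.01, 3.01, 3.01].

## Interface

Orientations are given as [roll, pitch, yaw] about the fixed x, y, z axes, in that order (R = Rz(yaw) Ry(pitch) Rx(roll)).
In Python, from workcell import bot, vision, workorder gives the robot as it stands.
- The arm moves only by the shell command python3 -m jog 'ROWS' [FORCE]. ROWS is JSON, one flat list of numbers, 5 for each row, row after row: the shift along the tool's x, y, z in mm, then the turn about the tool's z in rad, then the closure, from 0 (fully open) to 1 (shut). A call has 1 to 12 rows; each row is the pose to reach, as a shift and turn from the pose commanded when the call began, along the tool's axes at that moment; what a row does not reach only later rows make up. A row lasts 1/12 s, in which the tool goes at most 41.7 mm and 7.16 degrees, less where a joint would pass 70% of its speed; a pose out of reach is approached as far as the arm can. A call with a gripper value outside its range is refused whole. The fingers move at their own pace and stop on an object; FORCE is the grip in N (left out, the last holds). Time passes only in rows, so rows that repeat a pose let the fingers close. It gives the time, the measured TCP pose, the force, the opening and the grip force at its end, in the units of the state.
- bot.state(): the state, without advancing time (a new reading comes with each control period).
- vision.capture(name): name is "scene" or "top" or "wrist"; returns a dict with "image" (400x640x3 uint8, red, green, blue), "vfov" (degrees; the focal length in pixels is half the picture's height over the tangent of half this angle, whatever the lens; pixels are square), "cx", "cy" (the principal point, pixels), "rvec" (rotation vector, rad) and "tvec" (3), from world to camera coordinates, as OpenCV has them. Camera axes: x right, y down, z forward; pixel columns grow to the right and rows downward; lengths in m; the calibration is good to about 2 mm. A picture is of the moment at which its call begins. There is no depth.
- workorder.finish_job(): hands the job in; it is judged then, once.
The state is a dict: "clock": time; "joint_pos": joint angles; "joint_vel": joint speeds; "joint_torque": joint torques, N m; "tool_pos": TCP position; "orientation": TCP orientation; "ft_force": force on the tool from outside, world axes, zero at the start; "ft_torque": the same for the moment, N m; "gripper_width": finger opening in m; "gripper_force": force on a finger pad.
Only numpy, scipy, OpenCV 4.12 (cv2) and the standard library are available. Lean on these libraries where they do the work, as an engineer would, in place of code of your own. Each camera call takes 0.05 s, during which the arm holds its last target. There are 200 camera calls.

## Task

With the lifter, slide the blade under the round biscuit on the baking sheet (the sheet's turned-up edge will stop the biscuit) and carry the biscuit on the blade to the plate. Tip it gently off the blade so that it lies flat and right way up near the middle of the plate, then lay the lifter down flat, blade down, off the plate and let go. Do not touch the biscuit with the fingers, do not let it drop, and leave the square biscuit, the cake, the can and the bowl where they are.

Things in the scene. Friction and masses are not known exactly. Their poses are not given: they have to be found in the camera images.
- biscuit: The round biscuit: a rigid tan disc, 80 mm across and 10.5 mm thick, about 50 g, slippery when dry (friction about 0.28 on steel and china). Its lower edge is bevelled (4 mm up over 6 mm) so that a thin blade can wedge under it; pushed without a stop it just slides along. Origin: centre of the underside, z up through the top.
- square_biscuit: A square biscuit of the same dough, 62 x 62 x 10.5 mm, on the same sheet, not to be disturbed (20 mm at most). Origin: centre of the underside.
- sheet: A fixed steel baking sheet, 200 mm (its x) by 280 mm (its y), 4 mm thick, open on three sides. Along its +x side runs a turned-up edge, 30 mm high above the bench, inner face at x = +96 mm. Origin: centre of the underside. The two biscuits lie side by side on it, some 70 mm either side of its x axis, in either order, 20 to 60 mm short of the turned-up edge.
- stop (a point): Middle of the foot of the inner face of the sheet's turned-up edge, at the level of the sheet's upper surface; x points square out through the edge, as the sheet's x.
- lifter: The lifter, a 180 g biscuit turner, 190 mm long, standing flat on its blade. Origin: middle of its length, level with the blade's underside; x along it to the nose, z up. Blade: from x = +5 to +95 mm (straight nose). Handle: level black bar 22 mm wide (y), 24 mm high, from x = -95 to -5 mm, its middle 52 mm above the underside. It balances about 20 mm ahead of the origin.
- handle (a point): Where the lifter's handle is best gripped from above: middle of the bar's section, at x = -35, z = 52 mm in the lifter's frame (the nose is 130 mm ahead of it); same axes as the lifter.
- blade (a point): Middle of the blade's upper face, at x = +50, z = 2 mm in the lifter's frame; same axes. The blade is flat white-coated steel, 2 mm thick, 80 mm wide (y), 90 mm long. The handle's neck and its 30 mm wide bracket stand on its rear end, up to x = +19 mm in the lifter's frame, leaving 76 mm of clear blade behind the nose.
- plate: A loose white round plate, 0.55 kg, about 222 mm across. Its flat top of 95 mm radius is 8 mm above the bench; a sloping rim round it rises to 15 mm. Origin: centre of the underside.
- cake: A yellow glazed cake, 144 mm across on a 170 mm board, about 80 mm high, loose, not to be disturbed. Origin: centre of the underside.
- spray_can: A white spray can standing upright, 58 mm across, 190 mm high, not to be disturbed. Origin: centre of the underside.
- bowl: A small steel bowl, 100 mm across, 45 mm high, not to be disturbed. Origin: centre of the underside.

How it is judged:
By the outcome, as a careful person would: the job done as asked, in the order asked, and still so for the second after the job is handed in, with the robot touching nothing.
It also fails if it takes over 72 s, if anything falls off the work surface, if the arm or the gripper's body presses on something with over 40 N, if the wrist force passes 120 N, or if a joint passes its speed limit or range.

## Working session

There is one attempt and no reset: what is moved stays moved. The work goes in short steps, Python scripts to look and compute and a shell command to move; the robot and the scene stay as the last step left them, time stands still between calls to the robot, and variables do not carry over. Pictures are saved under pics/ and viewed, at most 10 in all, crops included, and the job is handed in when it is done.

```bash
ls; mkdir -p pics
python3 - <<'E'
from workcell import bot, vision
import cv2
print(bot.state())
for n in("scene","top"):
    c=vision.capture(n); cv2.imwrite(f"pics/{n}0.png",c["image"][:,:,::-1]); print({k:v for k,v in c.items() if k!="image"})
E
```

```text
pics
{'clock': 0.0, 'joint_pos': array([ 1.24752452e+00,  4.94214131e-01,  1.34615890e+00, -1.20811776e-05,
        1.30251491e+00, -9.54836710e-02]), 'joint_vel': array([-0.00106383,  0.00080781, -0.00105563,  0.00103983, -0.0002658 ,
        0.00020157]), 'joint_torque': array([ 3.97694850e-03, -8.82178187e+01, -3.83863091e+01,  2.23611087e-04,
        1.04207147e-02,  8.08881077e-05]), 'tool_pos': array([0.14100868, 0.60849414, 0.23067161]), 'orientation': array([-3.14030215e+00, -1.11899266e-04,  2.91380766e+00]), 'ft_force': array([-0.37704228, -0.25660352, -0.820935  ]), 'ft_torque': array([-0.00974792, -0.03296265,  0.00287584]), 'gripper_force': 0.0, 'gripper_width': 0.0852685985931148}
{'vfov': 53.7679635174496, 'cx': 320.8930287765753, 'cy': 200.65834890920607, 'rvec': array([ 0.71465326,  2.57541659, -1.21955458]), 'tvec': array([ 0.52838599, -0.14706669,  1.36658799])}
{'vfov': 45.305445296616064, 'cx': 321.51353688050915, 'cy': 204.06747788683467, 'rvec': array([ 2.12840068, -2.07768704,  0.22715141]), 'tvec': array([-0.06168131,  0.60892285,  1.24625688])}
```

View pics/top0.png

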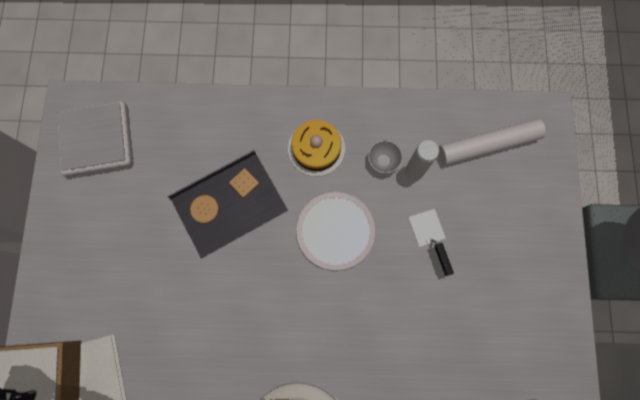

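View pics/scene0.png

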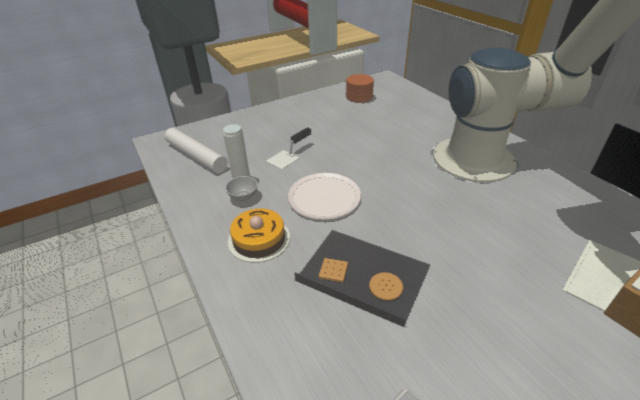

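The top view shows the round biscuit at (204,209), the square one at (244,182), the sheet edge from (170,195) to (254,153), the plate at (336,231), the lifter blade at (428,228) and its handle at (444,259). The scene view shows the same layout.

```bash
cat > h.py <<'E'
import numpy as np, cv2
from workcell import bot, vision
def cam(n):
    c=vision.capture(n); f=200/np.tan(np.radians(c["vfov"])/2)
    c["K"]=np.array([[f,0,c["cx"]],[0,f,c["cy"]],[0,0,1]]); c["R"]=cv2.Rodrigues(c["rvec"])[0]; return c
def ray(c,uv,z):
    d=c["R"].T@np.linalg.solve(c["K"],[uv[0],uv[1],1]); o=-c["R"].T@c["tvec"]
    return o+d*(z-o[2])/d[2]
def proj(c,P): return cv2.projectPoints(np.float64(P).reshape(-1,3),c["rvec"],c["tvec"],c["K"],None)[0][:,0]
def blobs(c,lo,hi,amin=60):
    m=cv2.inRange(cv2.cvtColor(c["image"],cv2.COLOR_RGB2HSV),np.array(lo),np.array(hi))
    k=cv2.findContours(m,cv2.RETR_EXTERNAL,cv2.CHAIN_APPROX_NONE)[0]
    return sorted([q for q in k if cv2.contourArea(q)>amin],key=cv2.contourArea,reverse=True)
E
python3 - <<'E'
from h import *
for n in("top","scene"):
    c=cam(n); hsv=cv2.cvtColor(c["image"],cv2.COLOR_RGB2HSV)
    pts={"top":[(204,209),(244,182),(230,210),(336,231),(428,228),(444,259),(500,300)],"scene":[(386,286),(333,269),(360,255),(325,195),(283,159),(301,135),(450,220)]}[n]
    for p in pts: print(n,p,hsv[p[1],p[0]])
    for nm,lo,hi,z in(("tan",(5,100,80),(25,255,255),.0145),("dark",(0,0,0),(179,255,62),.004)):
        for q in blobs(c,lo,hi):
            m=cv2.moments(q); u=(m["m10"]/m["m00"],m["m01"]/m["m00"]); r=cv2.minAreaRect(q)
            w=[ray(c,b,z)[:2].round(3).tolist() for b in cv2.boxPoints(r)]
            if n=="top" or nm=="tan": print(nm,np.round(u,1),m["m00"],ray(c,u,z).round(4),w)
E
```

```text
top (204, 209) [ 15 123 145]
top (244, 182) [ 15 121 143]
top (230, 210) [150  12  62]
top (336, 231) [105   3 174]
top (428, 228) [ 45   3 173]
top (444, 259) [165  12  42]
top (500, 300) [  0   8 128]
tan [315.9 143.4] 1824.0 [ 0.8041 -0.0258  0.0145] [[0.876, 0.047], [0.879, -0.095], [0.734, -0.098], [0.73, 0.042]]
tan [203.9 208.6] 580.0 [0.6008 0.288  0.0145] [[0.598, 0.342], [0.657, 0.291], [0.604, 0.234], [0.546, 0.285]]
tan [243.6 182.6] 432.0 [0.68   0.1794 0.0145] [[0.679, 0.223], [0.725, 0.183], [0.681, 0.137], [0.636, 0.177]]
tan [ 47.3 356.4] 208.0 [0.1883 0.6744 0.0145] [[0.22, 0.807], [0.224, 0.64], [0.12, 0.625], [0.116, 0.789]]
dark [226.2 203.1] 6199.5 [0.6207 0.2278 0.004 ] [[0.637, 0.396], [0.782, 0.159], [0.603, 0.055], [0.466, 0.288]]
dark [613.4 258.3] 4081.0 [ 0.4883 -0.8677  0.004 ] [[0.637, -0.797], [0.64, -0.957], [0.375, -0.926], [0.371, -0.772]]
dark [ 70.1 371.5] 903.5 [0.1504 0.6135 0.004 ] [[0.081, 0.631], [0.226, 0.649], [0.227, 0.599], [0.081, 0.583]]
dark [ 17.1 394.5] 273.0 [0.0892 0.7455 0.004 ] [[0.102, 0.793], [0.104, 0.698], [0.079, 0.694], [0.
[... 701 characters left out ...]
]]
tan [260.8  50.3] 1671.0 [ 0.191  -1.3846  0.0145] [[0.391, -1.605], [-0.188, -1.58], [0.006, -1.169], [0.496, -1.221]]
tan [626.9 306.9] 1072.0 [0.1836 0.6131 0.0145] [[0.122, 0.527], [0.053, 0.569], [0.232, 0.665], [0.292, 0.629]]
tan [385.7 285.9] 699.0 [0.6037 0.2887 0.0145] [[0.612, 0.234], [0.544, 0.276], [0.595, 0.338], [0.659, 0.299]]
tan [359.2  87.3] 584.5 [ 0.0143 -0.6733  0.0145] [[-0.025, -0.834], [-0.126, -0.767], [0.048, -0.528], [0.138, -0.586]]
tan [333.1 269.7] 482.0 [0.6837 0.1811 0.0145] [[0.728, 0.183], [0.685, 0.13], [0.638, 0.178], [0.682, 0.228]]
tan [350.9  33.7] 373.5 [-0.389  -1.3446  0.0145] [[-0.404, -1.564], [-0.71, -1.586], [-0.481, -1.222], [-0.22, -1.218]]
```

```bash
cat >> h.py <<'E'
def go(xyz,yaw):
    s=bot.state(); p=s["tool_pos"]; y=s["orientation"][2]; d=np.array(xyz)-p
    t=(y-yaw+np.pi)%(2*np.pi)-np.pi
    print("shift mm",(1000*np.array([d[0]*np.cos(y)+d[1]*np.sin(y), d[0]*np.sin(y)-d[1]*np.cos(y), -d[2]])).round(1),"turn",round(t,3),"yaw",round(y,3),"clock",s["clock"],"F",s["ft_force"].round(1))
def cen(q): m=cv2.moments(q); return np.array([m["m10"],m["m01"]])/m["m00"]
E
python3 - <<'E'
from h import *
for n in("top","scene"):
    c=cam(n); near=proj(c,[[.49,-.36,.03],[.62,.05,.008]])
    for nm,lo,hi,z in(("white",(0,0,155),(179,25,255),.002),("dark",(0,0,0),(179,255,70),.052),("pl",(0,0,155),(179,40,255),.011)):
        for q in blobs(c,lo,hi):
            u=cen(q)
            if min(np.linalg.norm(near-u,axis=1))<60:
                b=np.array([ray(c,x,z)[:2] for x in cv2.boxPoints(cv2.minAreaRect(q))])
                print(n,nm,u.round(1),cv2.contourArea(q),ray(c,u,z).round(4),b.round(3).tolist())
go((.47,-.38,.2),.30)
E
```

```text
top white [335.3 230.4] 4568.0 [ 0.5489 -0.0876  0.002 ] [[0.545, 0.065], [0.708, -0.085], [0.552, -0.242], [0.397, -0.091]]
top white [426.6 226.8] 771.5 [ 0.5655 -0.3472  0.002 ] [[0.593, -0.297], [0.621, -0.373], [0.535, -0.398], [0.509, -0.323]]
top dark [443.  259.2] 277.0 [ 0.4689 -0.3788  0.052 ] [[0.506, -0.351], [0.516, -0.376], [0.433, -0.405], [0.423, -0.381]]
top dark [313.3 166.8] 70.5 [ 0.7209 -0.0211  0.052 ] [[0.712, 0.032], [0.746, 0.032], [0.742, -0.082], [0.709, -0.081]]
top pl [335.3 230.4] 4568.0 [ 0.5474 -0.0874  0.011 ] [[0.544, 0.065], [0.706, -0.085], [0.551, -0.24], [0.397, -0.091]]
top pl [426.6 226.8] 771.5 [ 0.5639 -0.3453  0.011 ] [[0.592, -0.295], [0.619, -0.371], [0.534, -0.396], [0.507, -0.321]]
scene white [375.2 258.3] 118814.5 [0.5653 0.1967 0.002 ] [[0.884, -1.523], [-1.235, -0.111], [0.356, 0.736], [1.183, 0.239]]
scene dark [300.8 134.9] 98.0 [ 0.4705 -0.3827  0.052 ] [[0.507, -0.388], [0.421, -0.42], [0.431, -0.379], [0.515, -0.349]]
scene pl [375.5 258.1] 119189.0 [0.5695 0.2027 0.011 ] [[0.885, -1.497], [-1.209, -0.101], [0.363, 0.736], [1.181, 0.245]]
shift mm [-543.7 -888.9   31.1] turn 2.614 yaw 2.914 clock 0.3 F [-0.3  0.6 -0.4]
```

```bash
python3 -m jog '[-423,-322,-20,1.3,0,-423,-322,-20,1.3,0,-423,-322,-20,1.3,0,-423,-322,-20,1.3,0,-423,-322,-20,1.3,0,-423,-322,-20,1.3,0,-423,-322,-20,1.3,0,-423,-322,-20,1.3,0,-423,-322,-20,1.3,0,-423,-322,-20,1.3,0,-423,-322,-20,1.3,0,-423,-322,-20,1.3,0]'; python3 -c "
from h import *
go((.45,-.387,.2),.33)"
```

```text
clock: 1.3
tool_pos: [0.4611, 0.2224, 0.2503]
orientation: [3.141, -0.0, 1.61]
ft_force: [1.1, 1.3, 0.3]
gripper_width: 0.0852
gripper_force: 0.0
shift mm [-608.5  -34.7   50.3] turn 1.28 yaw 1.61 clock 1.3 F [1.1 1.3 0.3]
```

```bash
python3 -m jog '[-608,-35,50,1.28,0,-608,-35,50,1.28,0,-608,-35,50,1.28,0,-608,-35,50,1.28,0,-608,-35,50,1.28,0,-608,-35,50,1.28,0,-608,-35,50,1.28,0,-608,-35,50,1.28,0,-608,-35,50,1.28,0,-608,-35,50,1.28,0,-608,-35,50,1.28,0,-608,-35,50,1.28,0]'; python3 -c "
from h import *
go((.45,-.387,.2),.33)"
```

```text
clock: 2.3
tool_pos: [0.4523, -0.2762, 0.2091]
orientation: [3.141, -0.0, 0.331]
ft_force: [1.3, 0.1, 0.7]
gripper_width: 0.0853
gripper_force: 0.0
shift mm [-38.2 104.    9.1] turn 0.001 yaw 0.331 clock 2.3 F [1.3 0.1 0.7]
```

```bash
python3 -m jog '[-140,-10,0,0,0,-140,-10,0,0,0,-140,-10,0,0,0,-140,-10,0,0,0,-140,-10,0,0,0]'; python3 -c "
from h import *
go((.45,-.387,.2),.33)
c=cam('wrist'); cv2.imwrite('pics/w1.png',c['image'][:,:,::-1]); print(proj(c,[[.483,-.375,.064],[.5655,-.347,.002]]))"
```

```text
clock: 2.72
tool_pos: [0.3143, -0.3108, 0.2092]
orientation: [-3.141, 0.001, 0.331]
ft_force: [0.9, -0.6, 0.1]
gripper_width: 0.085
gripper_force: 0.0
shift mm [103.6 116.1   9.2] turn 0.001 yaw 0.331 clock 2.7167 F [ 0.9 -0.6  0.1]
[[456.05445461  22.4725418 ]
 [439.73360622 -61.53493189]]
```

```bash
python3 -m jog '[104,116,9,0,0,104,116,9,0,0,104,116,9,0,0,104,116,9,0,0,104,116,9,0,0,104,116,9,0,0]'; python3 -c "
from h import *
go((.483,-.375,.033),.33)
c=cam('wrist'); cv2.imwrite('pics/w1.png',c['image'][:,:,::-1]); print(proj(c,[[.483,-.375,.064],[.5655,-.347,.002]]))"
```

```text
clock: 3.27
tool_pos: [0.4557, -0.3858, 0.1994]
orientation: [-3.141, -0.0, 0.336]
ft_force: [-0.7, 0.4, 0.1]
gripper_width: 0.0854
gripper_force: 0.0
shift mm [ 29.4  -1.2 166.4] turn 0.006 yaw 0.336 clock 3.2667 F [-0.7  0.4  0.1]
[[317.43416427 154.18556995]
 [318.29970348  60.9432783 ]]
```

View pics/w1.png

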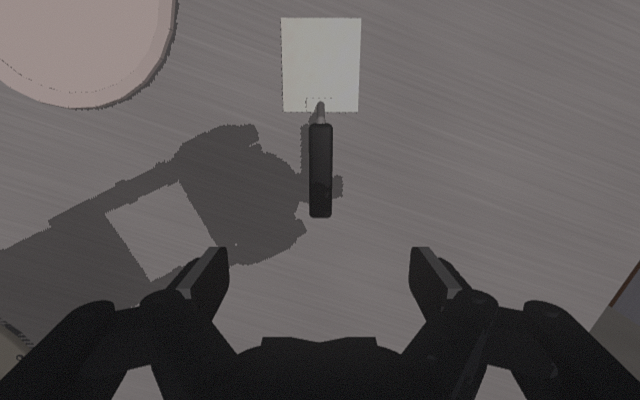

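The wrist view shows the blade at columns 281–360, rows 17–112, and the handle along column 320, rows 124–217. The lifter is well aligned with the tool.

```bash
python3 -c "
from h import *
c=cam('wrist')
a=ray(c,(321,124),.064);b=ray(c,(320,217),.064);f=[ray(c,u,.002) for u in((281,17),(361,17),(361,112),(281,112))]
m=np.mean(f,0);h=(a+b)/2;d=m-h
print(a,b,np.linalg.norm(a-b),m,[np.linalg.norm(f[i]-f[i-1]).round(4) for i in range(4)],np.linalg.norm(d[:2]),np.arctan2(d[1],d[0]))
g=m-.085*np.array([np.cos(.333),np.sin(.333),0]);print(g)
go((g[0],g[1],.035),np.arctan2(d[1],d[0]))"
```

```text
[ 0.50804167 -0.36862327  0.064     ] [ 0.42517211 -0.39665337  0.064     ] 0.08748171327358278 [ 0.56024323 -0.35073886  0.002     ] [np.float64(0.0908), np.float64(0.0793), np.float64(0.0908), np.float64(0.0859)] 0.09892087770445762 0.3283424437540791
[ 0.47991263 -0.37852364  0.002     ]
shift mm [ 26.8   2.4 164.8] turn 0.006 yaw 0.335 clock 3.3667 F [ 0.9  0.1 -0.2]
```

```bash
python3 -m jog '[27,2,40,0.006,0,27,2,80,0.006,0,27,2,110,0.006,0,27,2,135,0.006,0,27,2,152,0.006,0,27,2,162,0.006,0,27,2,166,0.006,0,27,2,166,0.006,0]'; python3 -m jog '[0,0,0,0,1,0,0,0,0,1,0,0,0,0,1,0,0,0,0,1,0,0,0,0,1,0,0,0,0,1,0,0,0,0,1,0,0,0,0,1,0,0,0,0,1,0,0,0,0,1]' 120
```

```text
clock: 4.03
tool_pos: [0.4795, -0.3788, 0.0342]
orientation: [-3.141, 0.0, 0.328]
ft_force: [0.5, 0.1, 0.3]
gripper_width: 0.0855
gripper_force: 0.0
clock: 4.87
tool_pos: [0.4799, -0.3792, 0.0348]
orientation: [3.141, -0.0, 0.328]
ft_force: [-2.7, 1.5, 8.9]
gripper_width: 0.0202
gripper_force: 117.0
```

```bash
python3 -m jog '[0,0,-8,0,1,0,0,-25,0,1,0,0,-50,0,1,0,0,-75,0,1,0,0,-90,0,1,0,0,-95,0,1]'; python3 -c "
from h import *
go((.438,.192,.13),.53)"
```

```text
clock: 5.37
tool_pos: [0.4806, -0.3798, 0.1321]
orientation: [3.138, -0.002, 0.328]
ft_force: [1.2, 0.2, -1.2]
gripper_width: 0.0202
gripper_force: 117.5
shift mm [ 143.8 -555.     2.1] turn -0.202 yaw 0.328 clock 5.3667 F [ 1.2  0.2 -1.2]
```

```bash
python3 -m jog '[4,-14,0,0,1,11,-42,0,0,1,20,-79,0,-0.02,1,30,-118,0,-0.05,1,40,-157,0,-0.08,1,50,-196,0,-0.1,1,60,-235,0,-0.13,1,70,-274,0,-0.16,1,80,-312,0,-0.2,1,90,-350,0,-0.2,1,100,-388,0,-0.2,1,110,-426,0,-0.2,1]'; python3 -m jog '[46,-107,0,0,1,58,-120,0,0,1,62,-125,0,0,1,62,-125,0,0,1,62,-125,0,0,1]';  python3 -c "
from h import *
go((.438,.192,.13),.53)
c=cam('wrist'); cv2.imwrite('pics/w2.png',c['image'][:,:,::-1])
c=cam('top'); cv2.imwrite('pics/t2.png',c['image'][:,:,::-1])"
```

```text
clock: 6.37
tool_pos: [0.4452, 0.0618, 0.1286]
orientation: [-3.141, 0.001, 0.528]
ft_force: [1.2, -0.6, -1.8]
gripper_width: 0.0204
gripper_force: 117.5
clock: 6.78
tool_pos: [0.4361, 0.2022, 0.1285]
orientation: [-3.141, 0.001, 0.532]
ft_force: [-0.4, -0.6, -1.0]
gripper_width: 0.0202
gripper_force: 117.9
shift mm [-3.6  9.7 -1.5] turn 0.002 yaw 0.532 clock 6.7833 F [-0.4 -0.6 -1. ]
```

View pics/w2.png

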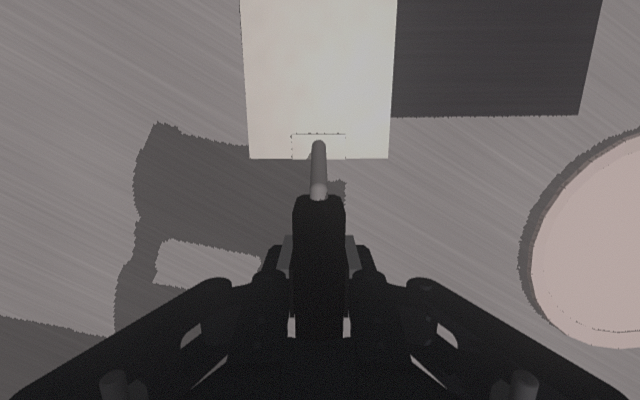

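The wrist view shows the blade hiding the biscuit. The sheet's open side runs from (393,117) to (578,115), and its right corner is at (578,115).

```bash
python3 -c "
from h import *
c=cam('wrist'); a=ray(c,(400,116.5),.004);b=ray(c,(578,114.5),.004);e=ray(c,(602,0),.004)
d=a-b; print(a,b,e,'yaw',np.arctan2(d[1],d[0])-np.pi/2, np.arctan2(*(e-b)[[1,0]]))
L=bot.state()['orientation'][2]
for n in [(248,158),(389,158)]: print(ray(c,n,.1285-.0345))
t=cam('top')
for q in blobs(t,(5,100,80),(25,255,255)):
    u=cen(q); w=ray(t,u,.0145)
    if w[1]>.1: print('tan',w,cv2.contourArea(q))
s=cam('scene')
for q in blobs(s,(5,100,80),(25,255,255)):
    u=cen(q); w=ray(s,u,.0145)
    if .1<w[1]<.4: print('tan',w,cv2.contourArea(q))
"
```

```text
[0.52484024 0.17192591 0.004     ] [0.60205553 0.04324548 0.004     ] [0.67438457 0.08743732 0.004     ] yaw 0.5404596647943443 0.5484564188756343
[0.45092768 0.25593737 0.094     ]
[0.49235113 0.1851881  0.094     ]
tan [0.68002065 0.1794351  0.0145    ] 432.0
tan [0.61591009 0.29404905 0.0145    ] 294.5
tan [0.20948313 0.69472596 0.0145    ] 135.5
tan [0.60379948 0.28866868 0.0145    ] 697.0
tan [0.68363327 0.18107679 0.0145    ] 481.5
```

View pics/t2.png

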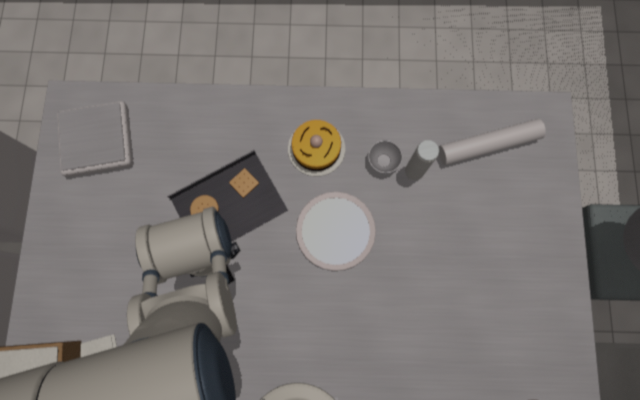

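```bash
python3 -c "
from h import *
go((.438,.1895,.045),.54)"; python3 -m jog '[-4,12,10,-0.008,1,-4,12,35,-0.008,1,-4,12,60,-0.008,1,-4,12,75,-0.008,1,-4,12,81,-0.008,1,-4,12,83,-0.008,1,-4,12,83,-0.008,1]'; python3 -c "
from h import *
go((.438,.1895,.038),.54)
c=cam('wrist'); cv2.imwrite('pics/w3.png',c['image'][:,:,::-1])"
```

```text
shift mm [-3.4  7.8 83.9] turn -0.013 yaw 0.527 clock 7.0333 F [ 0.5  0.6 -2.1]
clock: 7.62
tool_pos: [0.44, 0.186, 0.0462]
orientation: [-3.142, 0.0, 0.535]
ft_force: [-0.6, -0.2, -0.9]
gripper_width: 0.0202
gripper_force: 117.9
shift mm [-0.  -4.   8.2] turn -0.005 yaw 0.535 clock 7.6167 F [-0.6 -0.2 -0.9]
```

View pics/w3.png

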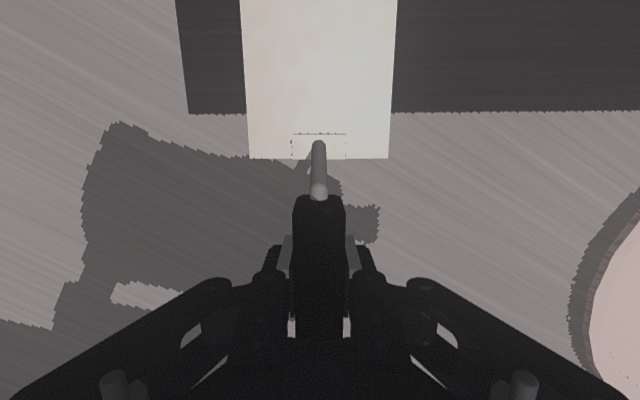

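The wrist view now shows the whole open side of the sheet, from its left corner at (189,114) to (640,110), with the blade over it.

```bash
python3 -c "
from h import *
c=cam('wrist'); a=ray(c,(189,114),.004);b=ray(c,(638,110.5),.004)
d=a-b; yaw=np.arctan2(d[1],d[0])-np.pi/2;print(a,b,'yaw',yaw)
u=np.array([np.cos(yaw),np.sin(yaw)]);v=np.array([-u[1],u[0]])
C=a[:2]+.1*u-.14*v; print('C',C)
B=np.array([.603,.2885]);print('bis in sheet',(B-C)@u,(B-C)@v)
print('blade corners',[ (ray(c,p,.0117)[:2]-bot.state()['tool_pos'][:2]).round(4) for p in((248,158),(389,158))])
for x in (-.165,-.042): P=C+x*u+((B-C)@v)*v; print(x,P); go((P[0],P[1],.0375),yaw)
"
```

```text
[0.45810478 0.28560091 0.004     ] [0.593542   0.06096815 0.004     ] yaw 0.5425691113258537
C [0.61603058 0.21734079]
bis in sheet 0.025582998525599053 0.067667858589218
blade corners [array([0.0141, 0.0567]), array([ 0.056 , -0.0141])]
-0.165 [0.43978758 0.19009479]
shift mm [ 1.2 -3.5  9.5] turn -0.007 yaw 0.535 clock 7.7167 F [-0.7  1.  -0.7]
-0.042 [0.54512294 0.25360434]
shift mm [124.2  -4.4   9.5] turn -0.007 yaw 0.535 clock 7.7167 F [-0.7  1.  -0.7]
```

```bash
python3 -m jog '[0,-3,3,-0.007,1,0,-3,5,-0.007,1,0,-3,7,-0.007,1,0,-3,8,-0.007,1,0,-3,8.5,-0.007,1,0,-3,9,-0.007,1,0,-3,9,-0.007,1]'; python3 -c "
from h import *
go((.5451,.2536,.0375),.5426)"
```

```text
clock: 8.3
tool_pos: [0.4378, 0.189, 0.0378]
orientation: [3.142, 0.0, 0.543]
ft_force: [-8.2, -3.8, 22.2]
gripper_width: 0.0203
gripper_force: 121.5
shift mm [1.252e+02 1.000e-01 3.000e-01] turn 0.0 yaw 0.543 clock 8.3 F [-8.2 -3.8 22.2]
```

```bash
python3 -m jog '[3,0,-0.4,0,1,9,0,-0.4,0,1,15,0,-0.4,0,1,21,0,-0.4,0,1,27,0,-0.4,0,1,33,0,-0.4,0,1,39,0,-0.4,0,1,45,0,-0.4,0,1,51,0,-0.4,0,1,57,0,-0.4,0,1,63,0,-0.4,0,1,69,0,-0.4,0,1]'; python3 -c "
from h import *
go((.5451,.2536,.0375),.5426)
c=cam('scene')
for q in blobs(c,(5,100,80),(25,255,255)):
    u=cen(q); w=ray(c,u,.0145)
    if .1<w[1]<.4: print('tan',w,cv2.contourArea(q))
x,y=map(int,proj(c,[[.62,.25,.01]])[0]); cv2.imwrite('pics/s3.png',cv2.resize(c['image'][y-75:y+75,x-100:x+100,::-1],None,fx=4,fy=4))"
```

```text
clock: 9.3
tool_pos: [0.4959, 0.2241, 0.0386]
orientation: [-3.141, 0.003, 0.543]
ft_force: [-16.4, -9.1, 35.2]
gripper_width: 0.0202
gripper_force: 123.5
shift mm [57.4  0.2  1.1] turn 0.0 yaw 0.543 clock 9.3 F [-16.4  -9.1  35.2]
tan [0.63019777 0.30437169 0.0145    ] 664.0
tan [0.68365482 0.18100615 0.0145    ] 481.0
```

View pics/s3.png

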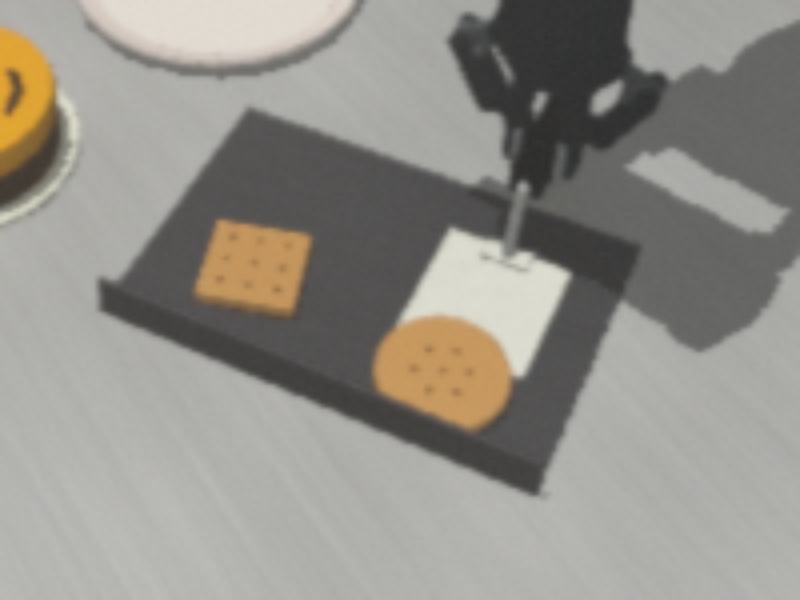

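The crop shows the biscuit against the stop at (440,375), with the blade wedged squarely under its near part.

```bash
python3 -m jog '[5,0,-0.5,0,1,10,0,-0.5,0,1,15,0,-0.5,0,1,20,0,-0.5,0,1,25,0,-0.5,0,1,30,0,-0.5,0,1,35,0,-0.5,0,1,40,0,-0.5,0,1,44,0,-0.5,0,1]'; python3 -c "
from h import *
go((.5451,.2536,.0375),.5426)
c=cam('scene')
for q in blobs(c,(5,100,80),(25,255,255)):
    u=cen(q); w=ray(c,u,.0165)
    if .1<w[1]<.4: print('tan',w,cv2.contourArea(q))
x,y=map(int,proj(c,[[.62,.25,.01]])[0]); cv2.imwrite('pics/s4.png',cv2.resize(c['image'][y-75:y+75,x-100:x+100,::-1],None,fx=4,fy=4))"
```

```text
clock: 10.1
tool_pos: [0.5345, 0.2472, 0.0388]
orientation: [-3.142, 0.001, 0.543]
ft_force: [-8.9, -5.5, 19.8]
gripper_width: 0.0206
gripper_force: 121.2
shift mm [12.4  0.   1.3] turn 0.0 yaw 0.543 clock 10.1 F [-8.9 -5.5 19.8]
tan [0.63144754 0.30506679 0.0165    ] 645.5
tan [0.68450396 0.18245459 0.0165    ] 480.5
```

View pics/s4.png

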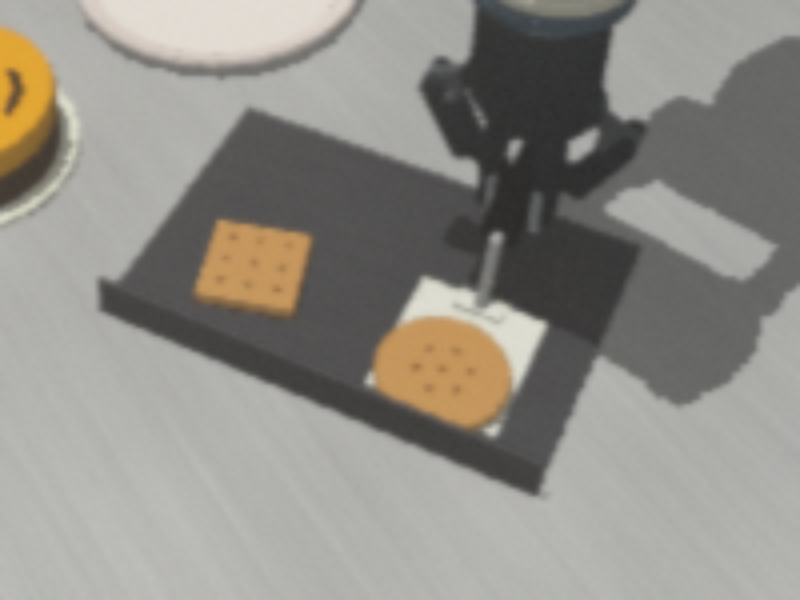

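The biscuit is nearly fully on the blade, centred at (442,372) in the crop, with a small gap to the bracket at (480,313). I'll go a little farther and then lift.

```bash
python3 -m jog '[3,0,0,0,1,6,0,0,0,1,8,0,0,0,1,8,0,0,0,1]'; python3 -m jog '[-1,0,0,0,1,-3,0,-1,0,1,-4,0,-3,0,1,-5,0,-6,0,1,-5,0,-11,0,1,-5,0,-18,0,1,-5,0,-27,0,1,-5,0,-36,0,1,-5,0,-45,0,1,-5,0,-53,0,1,-5,0,-58,0,1,-5,0,-60,0,1]'; python3 -c "
from h import *
go((.5451,.2536,.1),.5426)
c=cam('scene')
for q in blobs(c,(5,100,80),(25,255,255)):
    u=cen(q); w=ray(c,u,.0165+.06)
    if .1<w[1]<.4: print('tan',w,cv2.contourArea(q))
x,y=map(int,proj(c,[[.62,.25,.05]])[0]); cv2.imwrite('pics/s5.png',cv2.resize(c['image'][y-75:y+75,x-100:x+100,::-1],None,fx=4,fy=4))"
```

```text
clock: 10.48
tool_pos: [0.5416, 0.2515, 0.0388]
orientation: [3.142, 0.001, 0.543]
ft_force: [-6.5, -3.9, 15.8]
gripper_width: 0.0204
gripper_force: 120.9
clock: 11.48
tool_pos: [0.5382, 0.2492, 0.0992]
orientation: [3.141, -0.001, 0.543]
ft_force: [0.5, 1.0, -1.1]
gripper_width: 0.0203
gripper_force: 118.1
shift mm [ 8.2 -0.1 -0.8] turn 0.0 yaw 0.543 clock 11.4833 F [ 0.5  1.  -1.1]
tan [0.6307977  0.30469532 0.0765    ] 756.0
tan [0.71131434 0.22601805 0.0765    ] 482.0
```

View pics/s5.png

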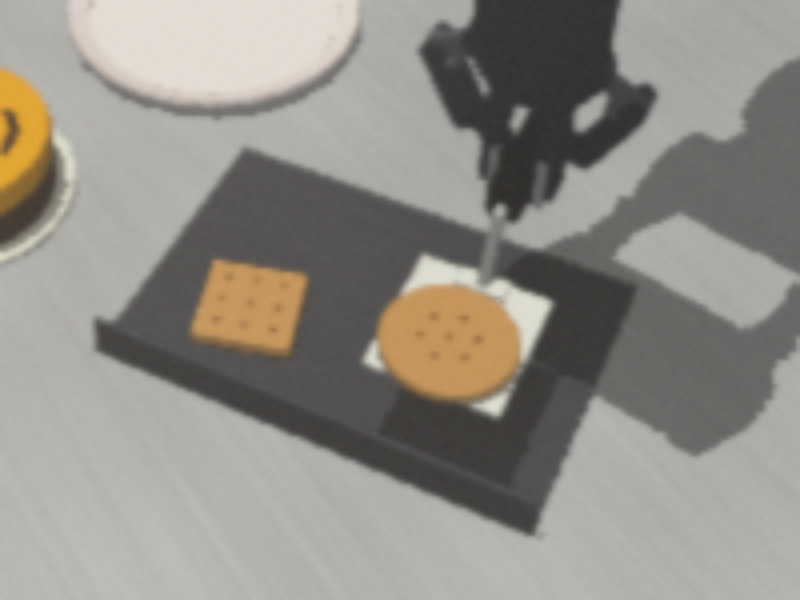

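The crop shows the biscuit lying flat on the raised blade, centred at (448,342), with the square biscuit unmoved. Now I'll carry it gently to the plate.

```bash
python3 -m jog '[-2,2,0,0,1,-6,7,0,0,1,-11,14,0,0,1,-19,23,0,0,1,-28,35,0,0,1,-39,49,0,0,1,-52,65,0,0,1,-65,80,0,0,1,-77,96,0,0,1,-90,112,0,0,1,-102,127,0,0,1,-115,143,0,0,1]' >/dev/null; python3 -m jog '[-13,16,0,0,1,-25,31,0,0,1,-38,47,0,0,1,-50,62,0,0,1,-63,78,0,0,1,-75,94,0,0,1,-88,109,0,0,1,-100,125,0,0,1,-113,140,0,0,1,-125,156,0,0,1,-137,170,0,0,1,-146,182,0,0,1]'; python3 -m jog '[-8,9,0,0,1,-13,16,0,0,1,-17,21,0,0,1,-19,23,0,0,1,-20,25,0,0,1,-20,25,0,0,1]';  python3 -m jog '[0,0,0,-0.01,1,0,0,0,-0.03,1,0,0,0,-0.07,1,0,0,0,-0.12,1,0,0,0,-0.17,1,0,0,0,-0.23,1,0,0,0,-0.29,1,0,0,0,-0.34,1,0,0,0,-0.39,1,0,0,0,-0.43,1,0,0,0,-0.45,1,0,0,0,-0.457,1]'; python3 -c "
from h import *
go((.478,-.197,.045),1.0)
c=cam('scene')
for q in blobs(c,(5,100,80),(25,255,255)):
    u=cen(q); w=ray(c,u,.0765)
    if -.3<w[1]<0: print('tan',u,w,cv2.contourArea(q))
c=cam('top')
for q in blobs(c,(0,0,155),(179,40,255)): print(cen(q),cv2.contourArea(q),ray(c,cen(q),.011))
cv2.imwrite('pics/t6.png',c['image'][:,:,::-1])"
```

```text
clock: 13.53
tool_pos: [0.4807, -0.1662, 0.0981]
orientation: [-3.142, 0.0, 0.542]
ft_force: [0.9, -0.4, -2.2]
gripper_width: 0.0203
gripper_force: 118.0
clock: 14.03
tool_pos: [0.4779, -0.1957, 0.0981]
orientation: [3.142, -0.0, 0.543]
ft_force: [-0.3, 0.6, -1.8]
gripper_width: 0.0199
gripper_force: 118.0
clock: 15.03
tool_pos: [0.478, -0.1955, 0.0981]
orientation: [3.142, -0.0, 1.002]
ft_force: [0.4, -0.3, -2.2]
gripper_width: 0.0197
gripper_force: 117.8
shift mm [-1.3  0.8 53.1] turn 0.002 yaw 1.002 clock 15.0333 F [ 0.4 -0.3 -2.2]
tan [324.00361011 174.35198556] [ 0.5399266  -0.10239907  0.0765    ] 277.0
[352.96025832 338.42391124] 3019.5 [ 0.25433484 -0.14020246  0.011     ]
[243.30456026 272.93283698] 2149.0 [0.42200498 0.16545603 0.011     ]
[323.348385   218.26417704] 2048.5 [ 0.58156779 -0.05278328  0.011     ]
[ 98.88658726 370.80355602] 1931.0 [0.15488959 0.53367392 0.011     ]
[ 31.85878844 368.57194282] 1620.5 [0.15613455 0.71277837 0.011     ]
[493.30099502 138.75813241] 871.0 [ 0.83211184 -0.54810559  0.011     ]
[399.10084826 227.09802074] 530.5 [ 0.56126512 -0.26765113  0.011     ]
[428.066 149.454] 250.0 [ 0.79438203 -0.35511493  0.011     ]
[308.99681021 394.44657097] 209.0 [ 0.10956167 -0.0261564   0.011     ]
[336.41904762 159.48      ] 87.5 [ 0.75723479 -0.0868476   0.011     ]
[370.11435523 210.15571776] 68.5 [ 0.60829517 -0.18556843  0.011     ]
[428.85432099 243.20246914] 67.5 [ 0.51739621 -0.3506507   0.011     ]
[406.9296875 302.       ] 64.0 [ 0.35399874 -0.2867739   0.011     ]
[339.00524934 261.99737533] 63.5 [ 0.45865478 -0.09929234  0.011     ]
```

```bash
python3 -m jog '[1,0,2,0,1,3,0,6,0,1,6,0,12,0,1,9,0,19,0,1,11,0,27,0,1,12,0,34,0,1,12,0,40,0,1,12,0,45,0,1,12,0,49,0,1,12,0,52,0,1,12,0,53,0,1,12,0,54,0,1]'; python3 -m jog '[0,0,0.5,0,1,0,0,1,0,1,0,0,1.5,0,1,0,0,1.5,0,1]'; python3 -c "
from h import *
go((.478,-.197,.045),1.0)
c=cam('scene')
x,y=map(int,proj(c,[[.53,-.12,.01]])[0]); cv2.imwrite('pics/s7.png',cv2.resize(c['image'][y-75:y+75,x-100:x+100,::-1],None,fx=4,fy=4))"
```

```text
clock: 16.13
tool_pos: [0.4844, -0.1857, 0.044]
orientation: [3.142, -0.0, 1.0]
ft_force: [-0.2, 0.7, -1.8]
gripper_width: 0.0204
gripper_force: 117.8
clock: 16.47
tool_pos: [0.4845, -0.1858, 0.0429]
orientation: [3.141, 0.0, 1.0]
ft_force: [-1.8, 0.3, 3.9]
gripper_width: 0.0201
gripper_force: 119.2
shift mm [-12.9   0.6  -2.1] turn -0.0 yaw 1.0 clock 16.4667 F [-1.8  0.3  3.9]
```

View pics/s7.png

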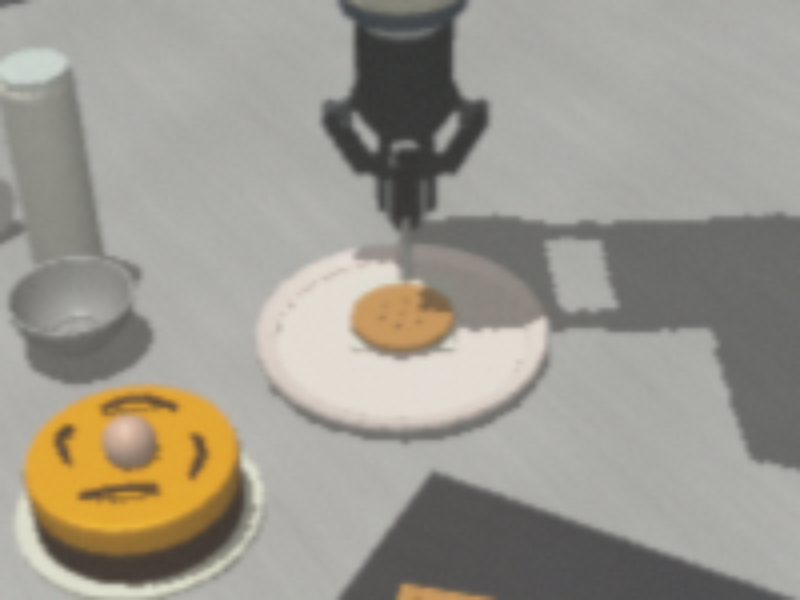

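The crop shows the blade resting on the plate with the biscuit on it at (403,318) and the nose at (402,350). I'll release and regrip at the upper tail corner of the handle, so the lifter can hinge there.

```bash
python3 -m jog '[0,0,0,0,0.7,0,0,0,0,0.6,0,0,0,0,0.5,0,0,0,0,0.5,0,0,0,0,0.5]' 20; python3 -m jog '[-5,0,-5,0,0.5,-20,0,-12,0,0.5,-40,0,-17,0,0.5,-55,0,-19,0,0.5,-60,0,-19,0,0.5,-60,0,-19,0,0.5]'; python3 -c "
from h import *
go((.478,-.197,.045),1.0)
c=cam('scene')
for q in blobs(c,(5,100,80),(25,255,255)):
    u=cen(q); w=ray(c,u,.0205)
    if -.3<w[1]<0: print('tan',u,w,cv2.contourArea(q))
c=cam('wrist'); cv2.imwrite('pics/w8.png',c['image'][:,:,::-1])"
```

```text
clock: 16.93
tool_pos: [0.4844, -0.1857, 0.0426]
orientation: [3.142, -0.0, 1.0]
ft_force: [0.4, -0.1, 0.5]
gripper_width: 0.0428
gripper_force: 0.0
clock: 17.43
tool_pos: [0.4515, -0.2372, 0.0619]
orientation: [3.141, 0.0, 0.998]
ft_force: [1.7, 0.0, -0.5]
gripper_width: 0.0426
gripper_force: 0.0
shift mm [48.1  0.5 16.9] turn -0.002 yaw 0.998 clock 17.4333 F [ 1.7  0.  -0.5]
tan [256.82411308 229.25180193] [ 0.78961751 -0.04675456  0.0205    ] 1780.5
tan [324.27374631 190.99351032] [ 0.54494317 -0.09425898  0.0205    ] 282.5
```

View pics/w8.png

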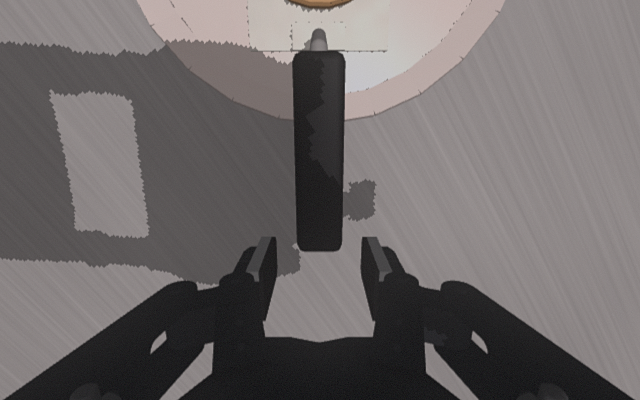

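The wrist view shows the bar's tail end at row 250, with the pad fronts just overlapping it at row 237. I'll move 3 mm forward, grip lightly and raise it.

```bash
python3 -m jog '[3,0,0,0,0.5,3,0,0,0,0.8,3,0,0,0,1,3,0,0,0,1,3,0,0,0,1,3,0,0,0,1,3,0,0,0,1]' 20; python3 -m jog '[0,0,-2,0,1,0,0,-4,0,1,0,0,-7,0,1,0,0,-10,0,1,0,0,-12,0,1,0,0,-12,0,1]'; python3 -c "
from h import *
print(bot.state()['ft_force'])
c=cam('scene')
for q in blobs(c,(5,100,80),(25,255,255)):
    u=cen(q); w=ray(c,u,.0205)
    if -.3<w[1]<0: print('tan',u,w,cv2.contourArea(q))
x,y=map(int,proj(c,[[.50,-.16,.03]])[0]); cv2.imwrite('pics/s9.png',cv2.resize(c['image'][y-75:y+75,x-100:x+100,::-1],None,fx=4,fy=4))"
```

```text
clock: 18.12
tool_pos: [0.4536, -0.2336, 0.0615]
orientation: [-3.142, -0.0, 1.0]
ft_force: [0.5, 0.4, -0.5]
gripper_width: 0.0209
gripper_force: 23.5
clock: 18.62
tool_pos: [0.4537, -0.2338, 0.0741]
orientation: [3.141, 0.0, 1.0]
ft_force: [0.3, -0.0, -1.5]
gripper_width: 0.021
gripper_force: 23.4
[ 0.25779133 -0.00526013 -1.53135341]
tan [256.81147618 229.23523355] [ 0.78962103 -0.04683406  0.0205    ] 1780.5
tan [324.19055375 189.54071661] [ 0.54145894 -0.10060734  0.0205    ] 307.0
```

```bash
python3 -m jog '[0,0,-2,0,1,0,0,-5,0,1,0,0,-8,0,1,0,0,-11,0,1,0,0,-13,0,1,0,0,-13,0,1,0,0,-13,0,1]'; python3 -c "
from h import *
F=[]
for n in('scene','top','wrist','scene'):
    c=cam(n);F.append(bot.state()['ft_force'][2])
    for q in blobs(c,(5,100,60),(25,255,255),30):
        u=cen(q); w=ray(c,u,.0205)
        if -.3<w[1]<0 and n!='top': print(n,u,w,cv2.contourArea(q),q[:,0].min(0),q[:,0].max(0))
print(np.mean(F),F)
c=cam('wrist');g=cv2.cvtColor(c['image'],cv2.COLOR_RGB2GRAY)
print(g[0:260:6,312].tolist());print(g[0:260:6,360].tolist())
c=cam('scene');print(proj(c,[[.555,-.077,.008],[.545,-.094,.0205],[.545,-.094,.0455]]))
"
```

```text
clock: 19.25
tool_pos: [0.4536, -0.2337, 0.0867]
orientation: [3.141, 0.0, 1.0]
ft_force: [0.8, -0.6, -1.1]
gripper_width: 0.0209
gripper_force: 23.4
scene [256.82150538 229.27227676] [ 0.78965611 -0.0466829   0.0205    ] 1782.5 [230 208] [283 250]
scene [324.39209568 188.18928757] [ 0.53745647 -0.10610656  0.0205    ] 320.5 [313 180] [336 197]
wrist [319.87441243  16.01604333] [ 0.51995924 -0.12963704  0.0205    ] 3262.0 [261   0] [379  39]
scene [256.8116877  229.25684899] [ 0.78965479 -0.04675408  0.0205    ] 1782.5 [230 208] [283 250]
scene [324.43088159 188.08555034] [ 0.53708659 -0.10649226  0.0205    ] 319.5 [313 179] [336 197]
-1.3886810062175963 [np.float64(-1.5998303934213194), np.float64(-0.8737984616005945), np.float64(-1.8548296962841966), np.float64(-1.2262654735642748)]
[131, 133, 133, 136, 133, 134, 112, 186, 181, 182, 168, 93, 43, 42, 39, 41, 39, 40, 39, 44, 42, 43, 40, 40, 42, 39, 34, 34, 33, 30, 34, 26, 27, 31, 32, 32, 32, 30, 35, 26, 34, 28, 30, 27]
[132, 132, 134, 134, 89, 178, 177, 182, 185, 184, 185, 184, 184, 113, 194, 192, 176, 171, 170, 172, 142, 139, 134, 132, 134, 139, 135, 134, 135, 84, 84, 89, 85, 84, 132, 132, 134, 131, 133, 134, 134, 33, 34, 55]
[[324.40751951 198.26506394]
 [324.30102779 191.04391931]
 [324.16102617 184.56474175]]
```

```bash
python3 -m jog '[-1,0,-1,0,1,-3,0,-2,0,1,-6,0,-3,0,1,-9,0,-4,0,1,-12,0,-5,0,1,-15,0,-6,0,1,-18,0,-6,0,1,-21,0,-6,0,1,-23,0,-6,0,1,-24,0,-6,0,1]'
cat > look.py <<'E'
from h import *
F=[]
for n in('scene','top','wrist'):
    c=cam(n);F.append(bot.state()['ft_force'][2])
    for q in blobs(c,(5,100,60),(25,255,255),30):
        u=cen(q); w=ray(c,u,.0205)
        if .4<w[0]<.7 and -.3<w[1]<.02: print(n,u.round(1),w.round(4),cv2.contourArea(q),q[:,0].min(0),q[:,0].max(0))
    if n=='top':
        pass
s=bot.state();print(np.mean(F),s['clock'],s['tool_pos'],s['gripper_force'])
E
python3 look.py
```

```text
clock: 20.38
tool_pos: [0.4404, -0.2541, 0.0925]
orientation: [-3.141, 0.0, 1.0]
ft_force: [-0.3, 0.6, -1.2]
gripper_width: 0.0211
gripper_force: 23.4
scene [324.6 182.5] [ 0.5219 -0.1307  0.0205] 316.5 [313 174] [336 191]
top [349.8 238.9] [ 0.5229 -0.1282  0.0205] 482.0 [336 227] [362 252]
wrist [319.9  18.5] [ 0.5071 -0.1498  0.0205] 3921.0 [259   0] [381  45]
-1.475044419634998 20.5333 [ 0.44056601 -0.25389537  0.0925258 ] 23.42472553253174
```

```bash
python3 -m jog '[0,0,-2,0,1,0,0,-4,0,1,0,0,-6,0,1,0,0,-8,0,1,0,0,-10,0,1,0,0,-12,0,1,0,0,-13,0,1,0,0,-14,0,1]'; python3 look.py
```

```text
clock: 21.2
tool_pos: [0.4406, -0.2539, 0.1067]
orientation: [3.141, 0.0, 1.0]
ft_force: [-0.3, 0.8, -1.6]
gripper_width: 0.0212
gripper_force: 23.4
scene [324.7 180.7] [ 0.5168 -0.139   0.0205] 337.5 [313 171] [336 190]
top [351.7 240.6] [ 0.5181 -0.1333  0.0205] 508.0 [339 228] [365 253]
wrist [319.8  24.7] [ 0.5072 -0.1498  0.0205] 5461.5 [259   0] [381  59]
-1.5076074914249613 21.35 [ 0.44062778 -0.253884    0.10661228] 23.4428009390831
```

```bash
python3 -m jog '[0,0,-1,0,1,0,0,-2,0,1,0,0,-3,0,1,0,0,-4,0,1,0,0,-5,0,1,0,0,-6,0,1,0,0,-7,0,1,0,0,-8,0,1]'; python3 look.py
```

```text
clock: 22.02
tool_pos: [0.4406, -0.2538, 0.1147]
orientation: [3.142, 0.0, 1.0]
ft_force: [0.5, 0.8, -2.0]
gripper_width: 0.0211
gripper_force: 23.4
scene [324.7 179.4] [ 0.5134 -0.1447  0.0205] 347.5 [313 170] [336 189]
top [353.  241.5] [ 0.5158 -0.1372  0.0205] 507.0 [340 229] [366 254]
wrist [319.6  28.5] [ 0.5068 -0.1501  0.0205] 6290.5 [261   0] [378  66]
-1.577923734847338 22.1667 [ 0.44064651 -0.25390117  0.11465612] 23.455466330051422
```

```bash
cat >> look.py <<'E'
o=[]
for n in('scene','top'):
    c=cam(n)
    for q in blobs(c,(5,100,60),(25,255,255),30):
        u=cen(q); w=ray(c,u,.0205)
        if .4<w[0]<.7 and -.3<w[1]<.02: o.append((ray(c,u,0),ray(c,u,.1)))
(a,b),(d,e)=o; A=np.array([(b-a),-(e-d)]).T; t=np.linalg.lstsq(A,d-a,rcond=None)[0]; P=a+t[0]*(b-a);Q=d+t[1]*(e-d)
print('tri',P.round(4),Q.round(4))
E
python3 look.py; python3 -m jog '[0,0,-1,0,1,0,0,-2,0,1,0,0,-3,0,1,0,0,-4,0,1,0,0,-5,0,1,0,0,-6,0,1,0,0,-7,0,1,0,0,-8,0,1]'; python3 look.py
```

```text
scene [324.6 179.5] [ 0.5136 -0.1446  0.0205] 350.5 [313 170] [336 189]
top [353.1 241.5] [ 0.5157 -0.1373  0.0205] 507.0 [340 229] [366 254]
wrist [319.6  28.5] [ 0.5068 -0.1501  0.0205] 6276.5 [261   0] [378  66]
-1.190016798070267 22.3167 [ 0.44064003 -0.25389208  0.11455785] 23.458895981311798
tri [ 0.5172 -0.1385  0.0257] [ 0.5151 -0.1369  0.0253]
clock: 23.08
tool_pos: [0.4406, -0.2538, 0.1227]
orientation: [3.142, 0.0, 1.0]
ft_force: [0.2, -0.0, -0.9]
gripper_width: 0.0206
gripper_force: 23.4
scene [324.9 178.3] [ 0.5099 -0.1495  0.0205] 359.5 [313 168] [336 188]
top [354.3 242.2] [ 0.5139 -0.1407  0.0205] 494.5 [341 230] [367 254]
wrist [319.7  32. ] [ 0.5067 -0.1505  0.0205] 6859.0 [263   0] [376  73]
-1.317810174324052 23.2333 [ 0.44063408 -0.25392265  0.12265845] 23.465112447738647
tri [ 0.5148 -0.1415  0.0272] [ 0.5129 -0.1402  0.0268]
```

```bash
python3 -m jog '[1,0,-1,0,1,2,0,-2,0,1,4,0,-3,0,1,6,0,-4,0,1,8,0,-5,0,1,10,0,-6,0,1,11,0,-7,0,1,12,0,-8,0,1,12,0,-9,0,1,12,0,-10,0,1,12,0,-10,0,1]'; python3 look.py
```

```text
clock: 24.25
tool_pos: [0.4471, -0.2438, 0.1327]
orientation: [3.141, 0.0, 1.0]
ft_force: [0.2, 0.3, -1.8]
gripper_width: 0.0211
gripper_force: 23.5
scene [324.7 179.4] [ 0.5131 -0.1448  0.0205] 366.5 [313 169] [336 190]
top [352.5 241. ] [ 0.5172 -0.1356  0.0205] 489.5 [340 229] [365 253]
wrist [319.6  36.7] [ 0.5125 -0.1412  0.0205] 7371.0 [266   0] [373  81]
-1.028189219306362 24.4 [ 0.44706699 -0.24381857  0.13257577] 23.477979004383087
tri [ 0.518  -0.1363  0.0278] [ 0.5162 -0.135   0.0275]
```

```bash
python3 -m jog '[0,0,3,0,1,0,0,7,0,1,1,0,12,0,1,3,0,17,0,1,5,0,22,0,1,8,0,27,0,1,11,0,32,0,1,15,0,36,0,1,19,0,40,0,1,23,0,43,0,1,27,0,45,0,1,30,0,45,0,1]'; python3 look.py;  python3 -m jog '[4,0,0,0,1,8,0,-2,0,1,12,0,-5,0,1,16,0,-9,0,1,20,0,-13,0,1,24,0,-17,0,1,27,0,-21,0,1,29,0,-25,0,1,30,0,-29,0,1,30,0,-33,0,1,30,0,-36,0,1,30,0,-38,0,1]'; python3 look.py
```

```text
clock: 25.5
tool_pos: [0.4635, -0.2179, 0.0872]
orientation: [-3.141, -0.0, 1.0]
ft_force: [-0.9, -0.4, 1.0]
gripper_width: 0.0212
gripper_force: 23.6
scene [324.3 192.3] [ 0.5482 -0.089   0.0205] 337.5 [312 183] [336 201]
top [335.1 229.9] [ 0.5472 -0.0866  0.0205] 507.0 [322 217] [348 242]
wrist [319.6  14.4] [ 0.5304 -0.1128  0.0205] 2823.5 [263   0] [376  35]
-0.5487916489160307 25.65 [ 0.46351712 -0.21817378  0.0876368 ] 23.485604524612427
tri [ 0.5487 -0.0885  0.0213] [ 0.5468 -0.087   0.0209]
clock: 26.75
tool_pos: [0.4795, -0.1934, 0.126]
orientation: [3.141, 0.0, 1.0]
ft_force: [1.0, 0.3, -1.7]
gripper_width: 0.0213
gripper_force: 23.4
scene [323.9 194.9] [ 0.5556 -0.0785  0.0205] 392.0 [312 185] [336 205]
top [330.3 226.4] [ 0.557  -0.073   0.0205] 485.5 [317 214] [343 238]
wrist [319.1  26.3] [ 0.5477 -0.0861  0.0205] 5496.0 [263   0] [375  61]
-1.400456913671744 26.9 [ 0.47950275 -0.19342167  0.12565228] 23.478645980358124
tri [ 0.5582 -0.0739  0.0246] [ 0.5563 -0.0725  0.0242]
```

```bash
python3 -m jog '[-1,0,-1,0,1,-3,0,-2,0,1,-5,0,-3,0,1,-8,0,-4,0,1,-11,0,-4,0,1,-14,0,-4,0,1,-17,0,-4,0,1,-20,0,-4,0,1,-23,0,-4,0,1,-26,0,-4,0,1,-28,0,-4,0,1,-30,0,-4,0,1]'; python3 look.py
```

```text
clock: 28.0
tool_pos: [0.4632, -0.2187, 0.1295]
orientation: [-3.142, 0.0, 1.0]
ft_force: [0.1, -1.0, -1.3]
gripper_width: 0.0212
gripper_force: 23.4
scene [324.  195.9] [ 0.5578 -0.0743  0.0205] 341.0 [312 187] [336 205]
top [330.7 227.1] [ 0.555  -0.0742  0.0205] 501.0 [318 215] [344 240]
wrist [319.2  10. ] [ 0.5375 -0.1018  0.0205] 1531.0 [275   0] [363  25]
-1.177475998974417 28.15 [ 0.4632561  -0.21861382  0.1295852 ] 23.478548526763916
tri [ 0.5573 -0.0749  0.0195] [ 0.5556 -0.0736  0.0192]
```

```bash
python3 -m jog '[-3,0,0,0,1,-7,0,0,0,1,-11,0,0,0,1,-15,0,0,0,1,-19,0,0,0,1,-23,0,0,0,1,-27,0,0,0,1,-31,0,0,0,1,-35,0,-1,0,1,-39,0,-2,0,1,-43,0,-3,0,1,-45,0,-4,0,1]'; python3 look.py
```

```text
clock: 29.25
tool_pos: [0.4387, -0.2569, 0.1337]
orientation: [3.141, 0.0, 1.0]
ft_force: [0.2, 0.9, -2.0]
gripper_width: 0.021
gripper_force: 23.4
scene [324.1 196.8] [ 0.5599 -0.0705  0.0205] 297.0 [312 189] [336 205]
top [330.7 227.5] [ 0.5537 -0.0741  0.0205] 475.0 [318 215] [343 240]
-1.9039444140989563 29.4 [ 0.43898642 -0.2564951   0.1336712 ] 23.447732627391815
tri [ 0.5567 -0.0759  0.0156] [ 0.5547 -0.0744  0.0153]
```

```bash
python3 -m jog '[-2,0,-3,0,1,-4,0,-7,0,1,-6,0,-12,0,1,-8,0,-18,0,1,-8,0,-24,0,1,-8,0,-30,0,1,-8,0,-36,0,1,-8,0,-40,0,1,-8,0,-40,0,1,-8,0,-40,0,1]'; python3 look.py; python3 -c "
from h import *
c=cam('wrist');g=cv2.cvtColor(c['image'],cv2.COLOR_RGB2GRAY)
print(g[0:260:6,312].tolist());print(g[0:260:6,350].tolist())"
```

```text
clock: 30.33
tool_pos: [0.4348, -0.2631, 0.1738]
orientation: [3.141, 0.0, 1.0]
ft_force: [0.2, -0.7, -2.2]
gripper_width: 0.0212
gripper_force: 23.4
scene [324.  196.8] [ 0.5599 -0.0705  0.0205] 300.0 [312 189] [336 205]
top [330.7 227.5] [ 0.5538 -0.0741  0.0205] 474.0 [318 215] [343 240]
-1.3630199119833648 30.4833 [ 0.43452537 -0.26295454  0.17327005] 23.448285162448883
tri [ 0.5568 -0.0758  0.0157] [ 0.5548 -0.0743  0.0153]
[168, 162, 163, 164, 165, 162, 161, 161, 166, 164, 164, 161, 161, 162, 163, 36, 41, 37, 38, 34, 40, 35, 40, 31, 37, 37, 33, 29, 33, 33, 31, 35, 32, 33, 35, 30, 35, 32, 36, 34, 30, 36, 37, 37]
[170, 163, 163, 162, 162, 163, 166, 163, 164, 163, 161, 163, 163, 160, 161, 164, 165, 163, 163, 132, 125, 128, 132, 128, 127, 127, 129, 126, 127, 128, 126, 129, 126, 132, 129, 129, 124, 133, 127, 118, 67, 65, 66, 65]
```

```bash
python3 -m jog '[-2,0,-8,0,1,-6,0,-16,0,1,-14,0,-25,0,1,-26,0,-32,0,1,-41,0,-35,0,1,-57,0,-35,0,1,-73,0,-35,0,1,-90,0,-35,0,1,-107,0,-35,0,1,-122,0,-35,0,1,-134,0,-35,0,1,-142,0,-35,0,1]'; python3 look.py; python3 -c "
from h import *
c=cam('wrist');g=cv2.cvtColor(c['image'],cv2.COLOR_RGB2GRAY)
print(g[0:200:6,350].tolist())
for n in('top','scene'):
  c=cam(n)
  for q in blobs(c,(0,0,150),(179,40,255),200):
    w=ray(c,cen(q),.011)
    if .3<w[0]<.7 and -.6<w[1]<.02: print(n,cen(q),cv2.contourArea(q),w)
cv2.imwrite('pics/s12.png',c['image'][:,:,::-1])"
```

```text
clock: 31.63
tool_pos: [0.3568, -0.3842, 0.2092]
orientation: [3.141, 0.001, 0.999]
ft_force: [0.4, -0.1, -0.7]
gripper_width: 0.0212
gripper_force: 23.4
scene [324.1 196.7] [ 0.5597 -0.0706  0.0205] 297.0 [312 189] [336 205]
top [330.7 227.5] [ 0.5539 -0.0741  0.0205] 475.0 [318 215] [343 240]
-1.967816304393838 31.7833 [ 0.35763888 -0.38291907  0.20876527] 23.448560535907745
tri [ 0.5569 -0.0759  0.0156] [ 0.5548 -0.0743  0.0153]
[125, 124, 148, 158, 159, 156, 157, 158, 160, 160, 158, 157, 156, 158, 156, 154, 158, 159, 157, 157, 131, 125, 127, 131, 128, 131, 132, 125, 129, 131, 126, 126, 125, 127]
top [335.67773608 228.19470033] 4396.5 [ 0.55381684 -0.08832109  0.011     ]
top [413.17855374 273.9252105 ] 673.0 [ 0.43065743 -0.30517419  0.011     ]
top [441.67790262 318.20037453] 267.0 [ 0.31316388 -0.38042366  0.011     ]
top [507.57807808 260.18693694] 222.0 [ 0.47501682 -0.56861679  0.011     ]
```

```bash
python3 -m jog '[0,0,6,0,1,0,0,16,0,1,0,0,28,0,1,0,0,40,0,1,0,0,50,0,1,0,0,58,0,1,0,0,66,0,1,0,0,74,0,1,0,0,82,0,1,0,0,90,0,1,0,0,97,0,1,0,0,104,0,1]'; python3 -m jog '[0,0,6,0,1,0,0,12,0,1,0,0,18,0,1,0,0,24,0,1,0,0,30,0,1,0,0,35,0,1,0,0,40,0,1,0,0,44,0,1,0,0,47,0,1,0,0,49,0,1,0,0,50,0,1,0,0,50,0,1]'; python3 look.py; python3 -c "
from h import *
c=cam('wrist');g=cv2.cvtColor(c['image'],cv2.COLOR_RGB2GRAY)
print(g[0:200:6,350].tolist())"
```

```text
clock: 33.03
tool_pos: [0.358, -0.3828, 0.1041]
orientation: [3.141, 0.0, 1.0]
ft_force: [-0.2, -1.9, 1.8]
gripper_width: 0.0214
gripper_force: 23.7
clock: 34.03
tool_pos: [0.3579, -0.3825, 0.0545]
orientation: [-3.141, -0.0, 1.0]
ft_force: [0.4, 1.2, -0.2]
gripper_width: 0.0209
gripper_force: 23.4
scene [324.  196.7] [ 0.5598 -0.0707  0.0205] 296.0 [312 189] [336 205]
top [330.7 227.5] [ 0.5538 -0.0742  0.0205] 476.5 [318 215] [343 240]
-0.6039541853274563 34.1833 [ 0.35795144 -0.38242509  0.05469831] 23.356943428516388
tri [ 0.5568 -0.0758  0.0156] [ 0.5546 -0.0742  0.0152]
[195, 194, 197, 198, 199, 199, 199, 202, 203, 200, 180, 151, 143, 144, 143, 141, 140, 146, 144, 146, 147, 141, 147, 144, 143, 146, 145, 139, 141, 145, 144, 88, 91, 92]
```

```bash
python3 -m jog '[0,0,0.7,0,1,0,0,0.7,0,1,0,0,0.7,0,0.7,0,0,0.7,0,0.5,0,0,0.7,0,0.3,0,0,0.7,0,0.2,0,0,0.7,0,0.2]'; python3 -m jog '[0,0,-5,0,0.2,0,0,-20,0,0.2,0,0,-45,0,0.2,0,0,-80,0,0.2,0,0,-110,0,0.2,0,0,-120,0,0.2,0,0,-120,0,0.2]'; python3 look.py; python3 -c "
from h import *
c=cam('wrist')
for q in blobs(c,(0,0,0),(179,255,60),300):
    m=cv2.minAreaRect(q); w=[ray(c,b,.064)[:2].round(3).tolist() for b in cv2.boxPoints(m)]; print(m,w)
for q in blobs(c,(0,0,170),(179,40,255),1000):
    m=cv2.minAreaRect(q); w=[ray(c,b,.002)[:2].round(3).tolist() for b in cv2.boxPoints(m)]; print('W',m,w)
c=cam('top')
for nm,lo,hi,z in(('sq',(5,100,80),(25,255,255),.0145),('pl',(0,0,150),(179,40,255),.011)):
  for q in blobs(c,lo,hi,200): print(nm,cen(q).round(1),cv2.contourArea(q),ray(c,cen(q),z).round(3))"
```

```text
clock: 34.92
tool_pos: [0.3579, -0.3825, 0.0538]
orientation: [-3.142, -0.0, 1.0]
ft_force: [-0.3, -0.1, -0.2]
gripper_width: 0.0683
gripper_force: 0.0
clock: 35.5
tool_pos: [0.3588, -0.3837, 0.1768]
orientation: [3.137, 0.002, 1.0]
ft_force: [0.6, 0.1, 0.8]
gripper_width: 0.0684
gripper_force: 0.0
scene [324.1 196.8] [ 0.5598 -0.0705  0.0205] 298.0 [312 189] [336 205]
top [330.7 227.5] [ 0.5539 -0.0741  0.0205] 474.0 [318 215] [343 240]
-0.4561961720564427 35.65 [ 0.35756128 -0.38211344  0.17306483] 0.0
tri [ 0.5568 -0.0758  0.0156] [ 0.5547 -0.0743  0.0152]
((319.5, 320.5), (157.0, 639.0), 90.0) [[0.092, -0.265], [0.572, -0.573], [0.519, -0.752], [-0.05, -0.389]]
((319.5, 141.0), (108.0, 27.0), 90.0) [[0.394, -0.304], [0.412, -0.315], [0.366, -0.389], [0.347, -0.376]]
W ((320.0, 39.0), (78.0, 86.0), 90.0) [[0.413, -0.223], [0.478, -0.265], [0.445, -0.322], [0.376, -0.277]]
sq [315.9 143.4] 1825.0 [ 0.804 -0.026  0.014]
sq [330.7 227.5] 475.0 [ 0.555 -0.074  0.014]
sq [243.6 182.6] 432.0 [0.68  0.179 0.014]
sq [ 49.4 362.6] 252.5 [0.173 0.666 0.014]
pl [343.7 322.1] 5876.0 [ 0.296 -0.115  0.011]
pl [334.7 223.8] 3756.0 [ 0.566 -0.085  0.011]
pl [ 27.7 374.3] 2678.0 [0.142 0.722 0.011]
pl [100.6 370.5] 2286.5 [0.156 0.529 0.011]
pl [522.4 293.7] 1188.5 [ 0.384 -0.604  0.011]
pl [493.8 138.8] 1173.5 [ 0.832 -0.55   0.011]
pl [396.  271.5] 865.5 [ 0.436 -0.258  0.011]
pl [394.2 388.6] 791.0 [ 0.129 -0.25   0.011]
pl [428.1 149.3] 273.5 [ 0.795 -0.355  0.011]
pl [441.8 315.5] 216.5 [ 0.32  -0.381  0.011]
```

```bash
python3 -c "
from workcell import workorder
print(workorder.finish_job())"
```

```text
the job is handed in; nothing more can be done
None
```

The job is handed in at about 36 s on the clock: by camera measurement the biscuit lies flat and right way up about 15 mm from the plate's middle, the lifter is flat and released clear of the plate, and the square biscuit and cake have not moved (can and bowl not re-measured). I viewed 11 pictures against the limit of 10.

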